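# Find the rocking carrier and put it in the rework tray

### The arm

A 6-joint arm with a two-finger parallel gripper is mounted at the origin on a cart in front of the work surface, level with it; the furniture and walls round the work are solid. World frame = base frame: x ahead of the robot, y to its left, z up, the work surface at z = 0. Lengths are in m, angles in degrees, forces in N, time in s.
With the tool pointing down it reaches from about 0.325 to 0.85 m from the base axis. Payload 15.5 kg.
Tool frame: the origin (TCP) lies at the very end of the fingers, on their centre line; the grasp point (between the pads) lies arm.grip_depth behind it (arm.grip_depth is the distance from the TCP to the grasp point, in m); z points along the fingers, y is the line along which they close (so a half turn about z gives the same grasp; the last joint's range is limited). The gripper opens to 91 mm and grips with 3 to 60 N. Pads are 32 mm wide; open, the fingers measure 118 mm over their backs; the gripper's body (76 mm by 178 mm) begins 60 mm behind the grasp point.
Start: joints at [57.554, 28.281, 77.091, -0, 74.628, -5.472], TCP at [0.283, 0.557, 0.214] pointing down, gripper open.
Joint ranges: [-166.48, 166.48], [-47.26, 123.95], [12.59, 153.08], [-70.14, 250.14], [6.76, 159.57], [-176.63, 176.63]. Speed limits (degrees/s): [108.29, 108.29, 147.25, 172.46, 172.46, 172.46].

### API

Orientations are given as a 3x3 rotation matrix whose columns are the frame's x, y, z axes.
In Python, from rig import arm gives the robot as it stands. Calls block until the motion is done:
- arm.move_to(position, orientation): joint-space move of the TCP to a pose.
- arm.move_l(position, orientation=None, feed=0.15): straight line of the TCP; orientation=None keeps the orientation; feed is the mean speed in m/s.
- arm.move_joints(angles): joint-space move.
- arm.grip(opening): finger opening in m; the grip force is fixed at half the most; returns when the fingers have stopped.
- arm.sleep(seconds).
- arm.solve_ik(position, orientation): joint angles nearest the present ones, or None.
- arm.snapshot(name): name is "side" or "top" or "wrist"; returns the picture (480x640x3 uint8, red, green, blue); there is no depth.
- arm.get_calibration(name): a dict with "intrinsics" (3x3 intrinsics, pixels), "k1" (the pictures are not rectified: a ray, as slopes to the right and down, at radius r is drawn at 1 + k1 r^2 times it, then the intrinsics apply), "cam_to_world" (4x4, takes a point from camera to world coordinates). Camera axes: x right, y down, z forward; pixel columns grow to the right and rows downward; lengths in m; the calibration is good to about 2 mm. A picture is of the moment at which its call begins: read the wrist's pose just before it. get_calibration takes no time and is no camera call; for the wrist camera it gives the pose at the moment of the call.
A pose or a line that the arm cannot do raises arm.Unreachable and nothing moves.
- arm.sign_off(): hands the job in; it is judged then, once.
Readings, each from a call of its own:
- arm.current_t(): time.
- arm.current_joint_positions(): joint angles.
- arm.current_dq(): joint speeds.
- arm.current_tau(): joint torques, N m.
- arm.current_ee_pos(): TCP position.
- arm.current_tool_rot(): TCP orientation.
- arm.current_force(): force on the tool from outside, world axes, zero at the start.
- arm.current_torque(): the same for the moment, N m.
- arm.current_width(): finger opening in m.
- arm.current_grasp_force(): force on a finger pad.
Only numpy, scipy, OpenCV 4.12 (cv2) and the standard library are available. Lean on these libraries where they do the work, as an engineer would, in place of code of your own. Each camera call takes 0.05 s, during which the arm holds its last target. There are 200 camera calls.

### The job

One of the two steel sample carriers on the surface plate has a short foot. Leaving them on the plate, press down firmly on their corners by turns, on the screw heads over the feet, until you feel which one rocks; then put that carrier in the rework tray, flat on its feet in the middle between the two end walls. On the way, set it down on the bench and take it again by its other two sides, as there is no room for fingers beside the walls; leave the sound one standing on the plate, and do not disturb the things lying about.

Things in the scene. Friction and masses are not known exactly. Their poses are not given: they have to be found in the camera images.
- carrier_a: flat steel sample carrier, 0.26 kg: deck 52 (x) x 62 (y) x 11 mm on four domed feet 9 mm across, 7 mm high; deck top at 18 mm. Over each foot, at x +-20, y +-25 mm, a screw head 8 mm across stands 3 mm proud (top at 21 mm). Starts on the plate between the rails, 62 mm side along them. Origin: centre of underside at the foot ends; z up. a or b has one foot, any of the four, 3 mm short.
- carrier_b: the other carrier, same shape, size and axes. The faulty one rests level on three feet; a light push (0.5 N) on the screw head over its short foot tips that corner 3 mm down (0.1 rad tilt); it tips back when let go. Pressed at its other corners it stays level; the sound one stays level at all four.
- surface_plate: fixed dark surface plate, 102 (x) x 290 (y) x 25 mm, its top 25 mm above the bench. Two steel rails along its y, 17 mm high (1 mm lower than the decks), inner faces at x = +-35 mm: 9 mm beside a carrier, too little for a finger, so there it can be gripped only by its faces 62 mm apart that look along the rails. Origin: centre of underside, on the bench; z up.
- rework_tray: fixed aluminium tray: floor 96 (x) x 92 (y) x 6 mm; 8 mm thick end walls at +-y, inner faces at y = +-38 mm, tops 30 mm above the bench; open at +-x. The carrier goes mid-floor, either way round, its 62 mm side between the walls (7 mm room each end), gripped by its faces 52 mm apart that look along tray x. Origin: centre of underside, on the bench; z up.
- steel_weight: bystander: turned steel weight, 42 mm across, 24 mm high, standing behind the surface plate; origin at the centre of its underside
- vial: bystander: glass vial with a black cap, 23 mm across, 53 mm high, to the left behind the plate; origin at the centre of its underside
- resin_mount: bystander: black resin mount, 30 mm across, 18 mm high, in front between the plate and the tray; origin at the centre of its underside
Not all that is in view belongs to the job. Leave any brown or red look-alike of the carrier_a alone.

How it is judged:
By the outcome, as a careful person would: the job done as asked, in the order asked, and still so for the second after the job is handed in, with the robot touching nothing.
It also fails if it takes over 72 s, if anything falls off the work surface, if the arm or the gripper's body presses on something with over 40 N, if the wrist force passes 120 N, or if a joint passes its speed limit or range.

## Working session

There is one attempt and no reset: what is moved stays moved. The work goes in short steps, each a Python script; the robot and the scene stay as the last script left them, time stands still between calls to the robot, and variables do not carry over. Pictures are saved under pics/ and viewed, at most 10 in all, crops included, and the job is handed in when it is done.

```bash
ls; mkdir -p pics
python3 - <<'E'
from rig import arm
import cv2,numpy as np
np.set_printoptions(precision=4,suppress=True)
for n in("top","side"):
    cv2.imwrite(f"pics/{n}0.png",arm.snapshot(n)[:,:,::-1])
    print(n,arm.get_calibration(n))
print(arm.get_calibration("wrist"),arm.grip_depth,arm.current_t(),arm.current_tool_rot())
E
```

```text
pics
top {'intrinsics': array([[623.9519,   0.    , 320.5266],
       [  0.    , 623.9519, 236.6482],
       [  0.    ,   0.    ,   1.    ]]), 'k1': -0.19046509635560493, 'cam_to_world': array([[ 0.0061, -0.9874,  0.1581,  0.3012],
       [-1.    , -0.0054,  0.0051,  0.0367],
       [-0.0042, -0.1582, -0.9874,  1.5592],
       [ 0.    ,  0.    ,  0.    ,  1.    ]])}
side {'intrinsics': array([[467.3163,   0.    , 314.9997],
       [  0.    , 467.3163, 238.6213],
       [  0.    ,   0.    ,   1.    ]]), 'k1': 0.02060673815947491, 'cam_to_world': array([[-0.9392, -0.1308,  0.3175,  0.1382],
       [-0.3433,  0.3339, -0.8779,  1.0696],
       [ 0.0088, -0.9335, -0.3585,  0.4672],
       [ 0.    ,  0.    ,  0.    ,  1.    ]])}
{'intrinsics': array([[369.0707,   0.    , 321.909 ],
       [  0.    , 369.0707, 236.9863],
       [  0.    ,   0.    ,   1.    ]]), 'k1': -0.06990158260289554, 'cam_to_world': array([[ 0.454 ,  0.8615,  0.2273,  0.22  ],
       [ 0.891 , -0.4387, -0.117 ,  0.5882],
       [-0.0011,  0.2557, -0.9668,  0.385 ],
       [ 0.    ,  0.    ,  0.    ,  1.    ]])} 0.0188 0.1 [[-0.8912  0.4536 -0.0006]
 [ 0.4536  0.8912 -0.0009]
 [ 0.0001 -0.0011 -1.    ]]
```

View pics/top0.png

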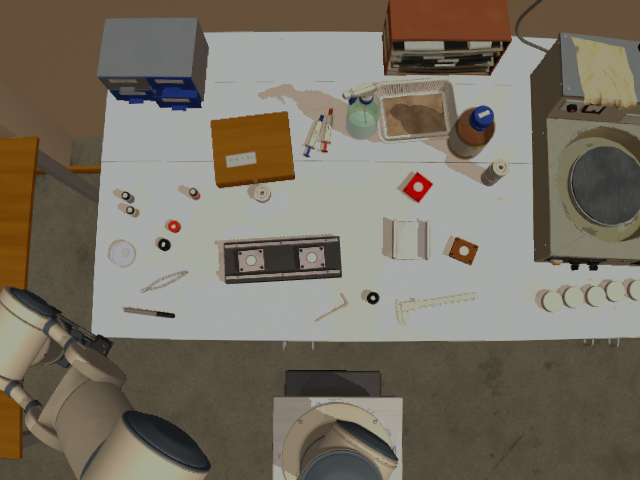

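View pics/side0.png

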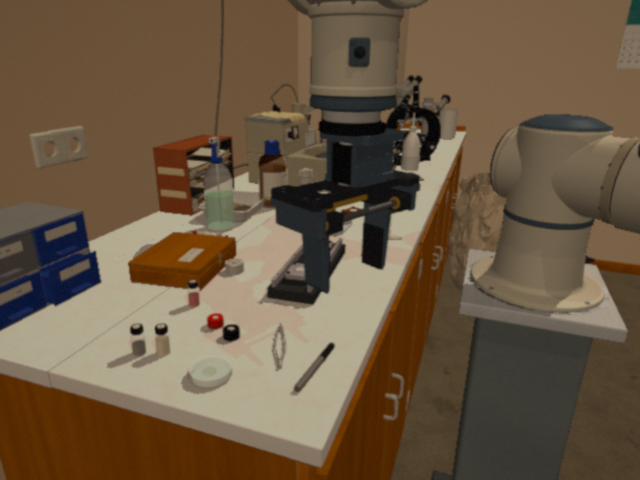

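Top view: the plate is at about (283,259), with grey carriers on it at (251,260) and (312,258). The tray is at (409,240). The red look-alike (417,187) and brown look-alike (463,250) are to be left alone. Bystanders are the resin mount (373,297), weight (262,193) and vial (193,192). The area around (330,200) is clear bench for the regrip.

```bash
cat > h.py <<'E'
from rig import arm
import cv2,numpy as np
np.set_printoptions(precision=4,suppress=True)
def ray(c,px,z):
    "pixels -> world points on the plane at height z"
    K=c["intrinsics"];T=c["cam_to_world"]
    d=(np.atleast_2d(np.float64(px))-K[:2,2])/[K[0,0],K[1,1]]
    s=d.copy()
    for _ in range(20): s=d/(1+c["k1"]*(s**2).sum(1,keepdims=True))
    w=np.c_[s,np.ones(len(s))]@T[:3,:3].T; o=T[:3,3]
    return o+w*((np.broadcast_to(z,len(s))-o[2])/w[:,2])[:,None]
def proj(c,P):
    T=np.linalg.inv(c["cam_to_world"]);p=np.atleast_2d(P)@T[:3,:3].T+T[:3,3]
    s=p[:,:2]/p[:,2:];s=s*(1+c["k1"]*(s**2).sum(1,keepdims=True))
    return s@c["intrinsics"][:2,:2].T+c["intrinsics"][:2,2]
def R(a):
    "tool down, finger line (tool y) at angle a deg from world x"
    a=np.radians(a);y=np.array([np.cos(a),np.sin(a),0]);z=np.array([0,0,-1.])
    return np.c_[np.cross(y,z),y,z]
E
python3 - <<'E'
from h import *
c=arm.get_calibration("top")
for n,p,z in [("plate corners",[(224,241),(339,236),(341,276),(226,283)],.03),("carriers",[(251,260),(312,258)],.043),("tray",[(409,240)],.01),("resin",[(373,297)],.018),("weight",[(262,193)],.024),("vial",[(193,192)],.05),("red",[(417,187)],.02),("brown",[(463,250)],.02),("bench spot",[(335,200)],0)]:
    print(n,ray(c,p,z))
w=arm.get_calibration("wrist");T=w["cam_to_world"]
print("cam in tool",arm.current_tool_rot().T@(T[:3,3]-arm.current_ee_pos()),arm.current_tool_rot().T@T[:3,:3])
print(arm.current_force())
E
```

```text
plate corners [[ 0.5338  0.2851  0.03  ]
 [ 0.548  -0.0012  0.03  ]
 [ 0.4484 -0.0063  0.03  ]
 [ 0.429   0.2772  0.03  ]]
carriers [[0.4851 0.2148 0.043 ]
 [0.491  0.0651 0.043 ]]
tray [[ 0.542  -0.1783  0.01  ]]
resin [[ 0.3978 -0.0859  0.018 ]]
weight [[0.658  0.1933 0.024 ]]
vial [[0.6544 0.3644 0.05  ]]
red [[ 0.677 -0.2    0.02 ]]
brown [[ 0.5157 -0.3136  0.02  ]]
bench spot [[0.646  0.0084 0.    ]]
cam in tool [ 0.0708 -0.0008 -0.1716] [[-0.0004 -0.9667 -0.2558]
 [ 1.     -0.0004 -0.0001]
 [-0.     -0.2558  0.9667]]
[-0.8742 -0.4993  0.1196]
```

Run:
```python
from h import *
arm.move_to([0.47,0.04,0.22],R(90)); arm.sleep(.3)
w=arm.get_calibration("wrist");im=arm.snapshot("wrist")
np.save("w1.npy",im);np.save("w1c.npy",w,allow_pickle=True)
cv2.imwrite("pics/w1.png",im[:,:,::-1])
print(arm.current_t(),arm.current_joint_positions(),arm.current_ee_pos(),arm.current_force())
for n,P in [("A",(.485,.215,.043)),("B",(.491,.065,.043)),("tray",(.542,-.178,.006))]: print(n,proj(w,P))
```

```text
2.4333 [ -2.3673  15.5776  97.4428   0.0025  66.9804 -92.3874] [0.47   0.0402 0.22  ] [ 0.4238 -0.5426  0.0268]
A [[499.7877 231.1222]]
B [[348.5314 236.9903]]
tray [[130.2466 272.1885]]
```

View pics/w1.png

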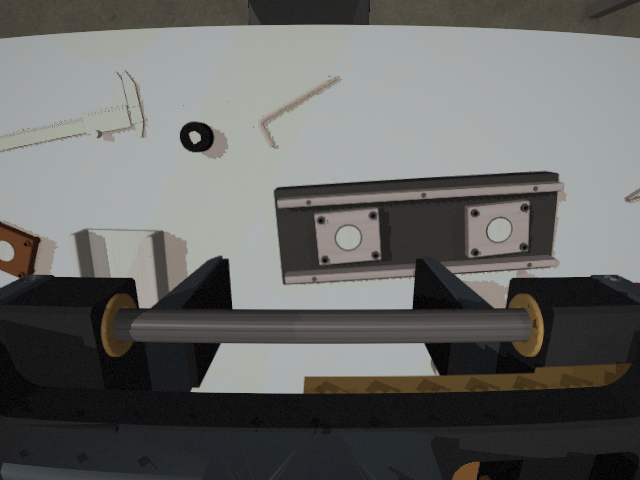

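The wrist view shows the plate, with carriers at (348,237) and (499,230) and dark screws at their corners. The resin mount is at (197,137). The tray at about (125,265) is partly hidden by the finger.

```bash
cat >> h.py <<'E'
def carrier(im,c,px,ztop,half=60):
    "deck top rectangle by brightness round pixel px: centre, yaw of long side (deg), sizes"
    g=cv2.cvtColor(im,cv2.COLOR_RGB2GRAY);u,v=map(int,px)
    m=np.zeros_like(g);m[v-half:v+half,u-half:u+half]=(g[v-half:v+half,u-half:u+half]>110)*255
    m=cv2.morphologyEx(m,cv2.MORPH_OPEN,np.ones((3,3)))
    cs,_=cv2.findContours(m,cv2.RETR_EXTERNAL,cv2.CHAIN_APPROX_NONE)
    k=max(cs,key=lambda k:cv2.pointPolygonTest(k,(float(u),float(v)),True))
    W=ray(c,k[:,0,:],ztop)[:,:2].astype(np.float32)
    (x,y),(w,h),a=cv2.minAreaRect(W*1000)
    if w<h: a+=90
    return np.array([x,y])/1000,(a+90)%180-90,(w,h)
E
python3 - <<'E'
from h import *
im=np.load("w1.npy");c=np.load("w1c.npy",allow_pickle=True).item()
for p in [(348,237),(499,230)]:
    q,a,s=carrier(im,c,p,.043,45); print(q,a,s)
# rails lines: inner edge check, plate colour
print(ray(c,[(275,189),(557,173),(284,283)],.025), ray(c,[(278,203),(563,185),(285,280),(557,262)],.042))
g=cv2.cvtColor(im,cv2.COLOR_RGB2GRAY);print(g[237,300:400:6],g[195:275:4,330])
# screws by subpixel: prints of dark blobs
m=(g<90).astype(np.uint8)
n,l,st,ce=cv2.connectedComponentsWithStats(m)
for s,cc in zip(st,ce):
    if 15<s[4]<150 and 300<cc[0]<540 and 195<cc[1]<270: print(cc,s[4],ray(c,cc,.046)[0])
E
```

```text
[0.4907 0.064 ] -84.43393659591675 (51.415985107421875, 61.2153434753418)
[0.4829 0.2132] -82.98455142974854 (51.089630126953125, 61.09698486328125)
[[ 0.4463 -0.0077  0.025 ]
 [ 0.4287  0.2774  0.025 ]
 [ 0.5464 -0.0014  0.025 ]] [[ 0.4576 -0.0031  0.042 ]
 [ 0.4388  0.2743  0.042 ]
 [ 0.5363  0.0016  0.042 ]
 [ 0.5179  0.2811  0.042 ]]
[ 48  49  45 144 145 144 151 173 171 173 135 146 146 145  35  45  52] [ 81 147 133  30  71 145 148 145 145 145 145 145 145 145 142 145 134 112
  46  81]
[474.375  212.7292] 48 [0.466 0.186 0.046]
[372.6809 215.0426] 47 [0.4685 0.0875 0.046 ]
[320.8298 220.0213] 47 [0.4734 0.0379 0.046 ]
[486.9444 230.    ] 18 [0.4831 0.2004 0.046 ]
[518.5926 268.5926] 27 [0.5233 0.2383 0.046 ]
```

```bash
cat >> h.py <<'E'
CAR={"B":((.4907,.064),95.6),"A":((.4829,.2132),97.0)}
def site(n,i,inset=.003):
    (x,y),a=CAR[n];a=np.radians(a);l=np.array([np.cos(a),np.sin(a)]);s=np.array([l[1],-l[0]])
    sx,sy=[(-1,-1),(-1,1),(1,1),(1,-1)][i]
    return np.array([x,y])+s*sx*(.020-inset)+l*sy*.025
def press(n,i,z0=.050,F=6,step=.0005,log=False):
    p=site(n,i);Q=R(6)
    arm.move_to([*p,.058],Q) if log else arm.move_l([*p,z0+.006],Q,feed=.25)
    arm.move_l([*p,z0],feed=.1);arm.sleep(.1);f0=arm.current_force()[2];z=z0;h=[]
    while z>.036:
        z-=step;arm.move_l([*p,z],feed=.05);f=arm.current_force()[2]-f0;h.append((z,arm.current_ee_pos()[2],f))
        if f>F: break
    arm.sleep(.25);f=arm.current_force()[2]-f0;ze=arm.current_ee_pos()[2]
    print(n,i,"held z %.4f cmd %.4f F %.1f t %.2f"%(ze,z,f,arm.current_t()))
    if log: print(np.array(h))
    arm.move_l([*p,z0+.006],feed=.15)
    return ze,f
E
python3 - <<'E'
from h import *
arm.grip(0); print(arm.current_t(),arm.current_width())
arm.move_to([*site("B",0),.10],R(6))
press("B",0,log=True)
print(arm.current_t(),arm.current_joint_positions())
E
```

```text
3.8 0.0007093046654660175
B 0 held z 0.0454 cmd 0.0450 F 10.1 t 8.56
[[ 0.0495  0.0497 -1.0126]
 [ 0.049   0.049  -1.3217]
 [ 0.0485  0.0485 -1.3053]
 [ 0.048   0.048  -0.659 ]
 [ 0.0475  0.0475 -0.9004]
 [ 0.047   0.047  -0.4068]
 [ 0.0465  0.0465 -0.7163]
 [ 0.046   0.046   0.0735]
 [ 0.0455  0.0457  4.6637]
 [ 0.045   0.0453 10.6959]]
8.8083 [ -2.6688  30.2905 107.1846   0.0022  42.4592  -8.6698]
```

Run:
```python
from h import *
done=False
for n,i in [("B",1),("B",2),("B",3),("A",0),("A",1),("A",2),("A",3)]:
    if n=="A" and i==0: arm.move_l([*site("A",0),.06],R(6),feed=.25)
    z,f=press(n,i,z0=.0475)
    if z<.0445: print("ROCKS",n,i);break
```

```text
B 1 held z 0.0457 cmd 0.0455 F 6.4 t 10.76
B 2 held z 0.0454 cmd 0.0450 F 9.3 t 13.14
B 3 held z 0.0454 cmd 0.0450 F 9.2 t 15.59
A 0 held z 0.0454 cmd 0.0450 F 11.1 t 18.70
A 1 held z 0.0454 cmd 0.0450 F 9.2 t 21.15
A 2 held z 0.0424 cmd 0.0420 F 9.3 t 25.03
ROCKS A 2
```

Carrier at (499,230), y≈0.213, rocks: 3 mm lower under the same force at corner 2; all four corners of the other carrier were level. I'll pick up the rocking one.

Run:
```python
from h import *
p=np.array([.4829,.2132]);Q=R(97)
arm.move_l([*site("A",2),.085],feed=.3)
arm.grip(.082)
arm.move_to([*p,.085],Q)
arm.move_l([*p,.0295],feed=.12);arm.grip(.05)
print("w",arm.current_width(),arm.current_grasp_force(),arm.current_ee_pos(),arm.current_t())
arm.move_l([*p,.09],feed=.15);print("w",arm.current_width(),arm.current_force())
b=[.65,.02]
print(arm.solve_ik([*b,.09],R(90)))
arm.move_to([*b,.09],R(90))
arm.move_l([*b,.02],feed=.2);arm.sleep(.1);f0=arm.current_force()[2]
for z in np.arange(.007,.0015,-.0005):
    arm.move_l([*b,z],feed=.05)
    if arm.current_force()[2]-f0>2: break
print("down z",z,arm.current_force()[2]-f0)
arm.grip(.080)
arm.move_l([*b,.10],feed=.25)
# camera on robot side at R(90): look at the tray from there
arm.move_to([.50,-.06,.20],R(90)) ;arm.sleep(.2)
w=arm.get_calibration("wrist");im=arm.snapshot("wrist")
np.save("w2.npy",im);np.save("w2c.npy",w,allow_pickle=True);cv2.imwrite("pics/w2.png",im[:,:,::-1])
print(arm.current_t(),proj(w,[*b,.018]),proj(w,[.542,-.178,.006]))
```

```text
w 0.06163900502867533 29.998682141304016 [0.4832 0.2133 0.0299] 29.3667
w 0.06201641206931286 [-0.7496 -0.1721 -2.4402]
[ -3.4961  37.7098  80.5962  -0.      61.694  -93.4961]
down z 0.004500000000000002 7.893549765943513
35.25 [[396.1938 350.4419]] [[209.2098 252.1716]]
```

View pics/w2.png

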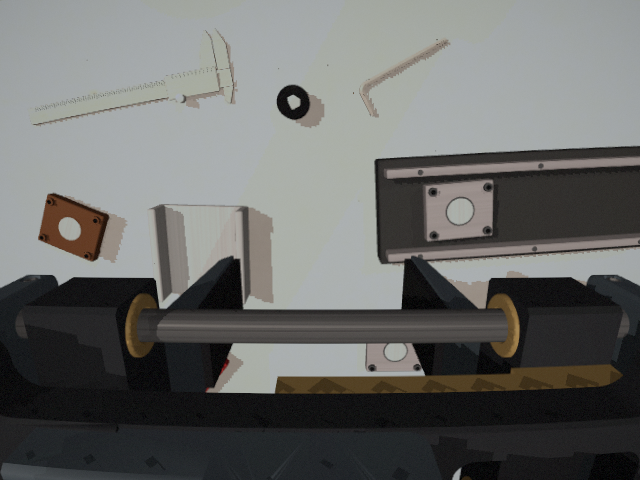

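The tray's near edge is at v≈205, with its walls at u≈150–165 and 240–250. The carrier stands on the bench at (395,352), and the sound carrier is still on the plate at (459,211). I'll enlarge the tray.

Run:
```python
import cv2
im=cv2.imread("pics/w2.png")[195:315,135:285]
im=cv2.convertScaleAbs(im,alpha=1.0)
im=cv2.createCLAHE(4,(2,2)).apply(cv2.cvtColor(im,cv2.COLOR_BGR2GRAY))
cv2.imwrite("pics/w2crop.png",cv2.resize(im,None,fx=5,fy=5,interpolation=cv2.INTER_CUBIC))
```

```text
(no output)
```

View pics/w2crop.png

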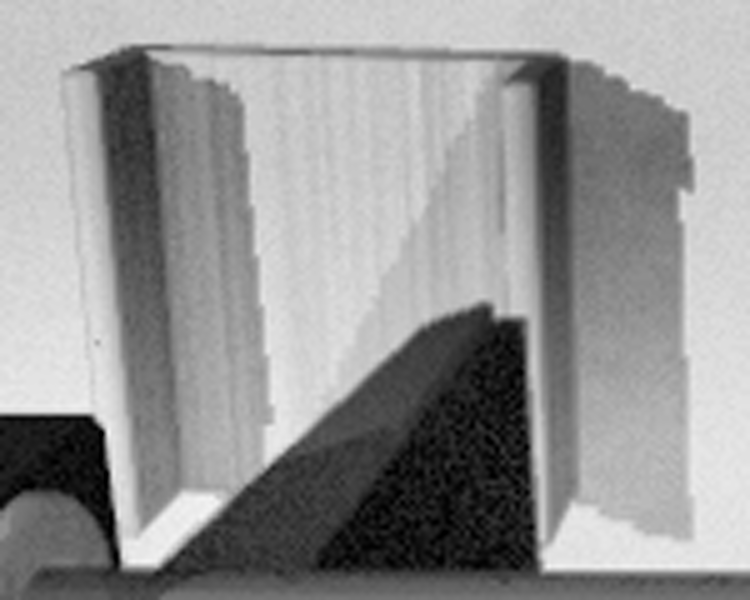

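Run:
```python
from h import *
im=np.load("w2.npy");c=np.load("w2c.npy",allow_pickle=True).item()
q=np.array([(65,72),(100,71),(505,82),(540,81),(133,538),(545,545)])/5+[135-.4,195-.4]
P=ray(c,q,.030)[:,:2];print(P)
near=(P[0]+P[3])/2; l=P[0]-P[3]; l2=P[1]-P[2]
print("outer span",np.hypot(*l),"inner",np.hypot(*l2),"yaw of tray y",np.degrees(np.arctan2(l[1],l[0])),np.degrees(np.arctan2(l2[1],l2[0])))
for a,b in((P[4]-P[1],"left inner"),(P[5]-P[3],"right outer")): print(b,np.hypot(*a),np.degrees(np.arctan2(a[1],a[0])))
n=P[:4].mean(0);x=(P[4]-P[1]+P[5]-P[3])/2;print("centre",n+x/2)
# screws of carrier on the bench
g=cv2.cvtColor(im,cv2.COLOR_RGB2GRAY)
n_,l_,st,ce=cv2.connectedComponentsWithStats((g<90).astype(np.uint8))
for s,cc in zip(st,ce):
    if 10<s[4]<120 and 360<cc[0]<425 and 340<cc[1]<375: print("screw",cc,s[4],ray(c,cc,.021)[0])
```

```text
[[ 0.4918 -0.2266]
 [ 0.4917 -0.2197]
 [ 0.494  -0.142 ]
 [ 0.4939 -0.1354]
 [ 0.588  -0.2244]
 [ 0.5888 -0.1397]]
outer span 0.09125043880107392 inner 0.07773578725276889 yaw of tray y -91.28404017253749 -91.75513635708387
left inner 0.09646529942196808 -2.7729962981918423
right outer 0.09501337152627633 -2.6086888608776753
centre [ 0.5407 -0.1832]
screw [366. 354.] 11 [ 0.6522 -0.0132  0.021 ]
screw [371.6429 367.2619] 42 [ 0.6689 -0.0064  0.021 ]
```

Tray sizes check out (91/78/96 mm against 92/76/96), so I'll regrip and place.

Run:
```python
from h import *
b=[.65,.02]
arm.move_to([*b,.09],R(0))
arm.move_l([*b,.0045],feed=.12);arm.grip(.04)
print("w",arm.current_width(),arm.current_grasp_force(),arm.current_t())
arm.move_l([*b,.10],feed=.2);print("w",arm.current_width())
t=np.array([.5407,-.1832]);Q=R(-2.1)
arm.move_to([*t,.10],Q)
arm.move_l([*t,.025],feed=.15);arm.sleep(.1);f0=arm.current_force()[2]
for z in np.arange(.0135,.0075,-.0005):
    arm.move_l([*t,z],feed=.05)
    if arm.current_force()[2]-f0>2: break
print("down z",z,arm.current_force()-[0,0,f0],arm.current_t())
arm.grip(.068)
arm.move_l([*t,.10],feed=.2)
arm.move_to([.50,-.08,.24],R(90));arm.grip(0.09);arm.sleep(.2)
w=arm.get_calibration("wrist");im=arm.snapshot("wrist")
np.save("w3.npy",im);np.save("w3c.npy",w,allow_pickle=True)
u,v=proj(w,[*t,.02])[0].astype(int);print(u,v,arm.current_t())
cv2.imwrite("pics/w3.png",cv2.resize(im[max(v-75,0):v+75,max(u-100,0):u+100,::-1],None,fx=4,fy=4,interpolation=cv2.INTER_CUBIC))
```

```text
w 0.051851012183220975 30.001325011253357 38.2583
w 0.05155186999214143
down z 0.010499999999999997 [-1.2322 -0.32    5.7339] 42.4333
229 244 45.6333
```

View pics/w3.png

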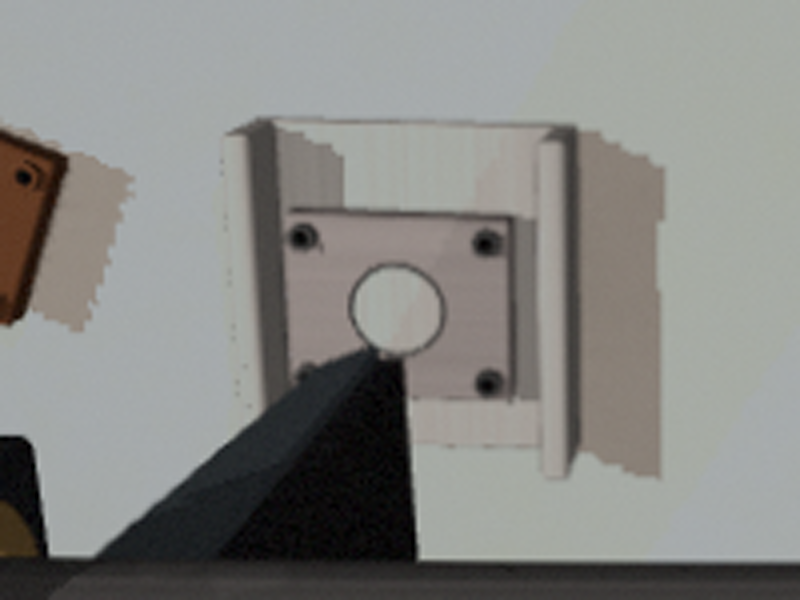

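The carrier is flat between the walls, clear of both ends. I'll check the gaps numerically.

Run:
```python
from h import *
c=np.load("w3c.npy",allow_pickle=True).item()
f=lambda p,z: ray(c,np.array(p)/4+[129-.4,169-.4],z)[:,:2]
print("walls inner",f([(246,133),(538,142),(255,300),(541,300)],.03))
D=f([(288,211),(513,216),(512,400)],.024);print("deck",D)
S=f([(303,237),(487,243),(488,382)],.027);print("screws",S,"centre",(S[0]+S[2])/2)
```

```text
walls inner [[ 0.4914 -0.2201]
 [ 0.4941 -0.1429]
 [ 0.5371 -0.2218]
 [ 0.5371 -0.1438]]
deck [[ 0.5137 -0.2127]
 [ 0.5152 -0.1514]
 [ 0.5677 -0.1541]]
screws [[ 0.5203 -0.2081]
 [ 0.522  -0.1582]
 [ 0.5614 -0.16  ]] centre [ 0.5408 -0.184 ]
```

```bash
python3 -c "
from rig import arm
print(arm.sign_off(),arm.current_t())"
```

```text
the job is handed in; nothing more can be done
the job is handed in; nothing more can be done
```

The left-hand carrier on the plate (y ≈ 0.21 m) rocked under pressing; after the regrip on the bench it stands flat in the rework tray, within about 1 mm of mid-way between the walls, the sound one was left on the plate, and the job was handed in at about 46 s.

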